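# Snap the honeycomb tub's lid shut all the way round

### The job

The lid of the honeycomb tub is only lying on: press down each of its four orange rim sections with the fingertips until every one has clicked fully shut, level with the yellow corners. Press firmly but do not force it, leave the tub standing where it is without gripping or lifting it, and leave the jar, bottle and spoon alone.

Things in the scene. Friction and masses are not known exactly. Their poses are not given: they have to be found in the camera images.
- tub: Loose filled honeycomb tub (about 1 kg), white walls, dark seal, yellow lid with four orange rim sections. 150 mm (its x) by 110 mm (its y); origin at the centre of its underside, z up. The middle lid panel (yellow, 110 x 70 mm, top 48 mm above the counter) and the four yellow corners (20 x 20 mm, top 52 mm) are fixed to it and already home. Little yellow latch tabs stick out up to 7 mm from the middle of each side, below the rim.
- front_top (a point): Centre of the top face of the orange rim section on the short side at the tub's own -x (72 mm along the tub's y, 20 mm wide, 8 mm thick), 67 mm to -x of the tub's axis. Its top is 58 mm above the counter while open and 52 mm, level with the yellow corners, when shut. It moves with the section.
- clip_front (a joint): Travel of the orange section on the short side at the tub's own -x: 0 = standing open, 0.006 m = clicked shut on its hard stop. It only moves straight down, wherever along it it is pressed; it resists with up to about 12 N, mostly in the first 2 mm of the travel, springs back if released before half way, and beyond that snaps down by itself and stays shut.
- back_top (a point): Centre of the top face of the orange rim section on the short side at the tub's own +x (72 mm along the tub's y, 20 mm wide, 8 mm thick), 67 mm to +x of the tub's axis. Its top is 58 mm above the counter while open and 52 mm, level with the yellow corners, when shut. It moves with the section.
- clip_back (a joint): Travel of the orange section on the short side at the tub's own +x: 0 = standing open, 0.006 m = clicked shut on its hard stop. It only moves straight down, wherever along it it is pressed; it resists with up to about 12 N, mostly in the first 2 mm of the travel, springs back if released before half way, and beyond that snaps down by itself and stays shut.
- left_top (a point): Centre of the top face of the orange rim section on the long side at the tub's own +y (112 mm along the tub's x, 20 mm wide, 8 mm thick), 47 mm to +y of the tub's axis. Its top is 58 mm above the counter while open and 52 mm, level with the yellow corners, when shut. It moves with the section.
- clip_left (a joint): Travel of the orange section on the long side at the tub's own +y: 0 = standing open, 0.006 m = clicked shut on its hard stop. It only moves straight down, wherever along it it is pressed; it resists with up to about 12 N, mostly in the first 2 mm of the travel, springs back if released before half way, and beyond that snaps down by itself and stays shut.
- right_top (a point): Centre of the top face of the orange rim section on the long side at the tub's own -y (112 mm along the tub's x, 20 mm wide, 8 mm thick), 47 mm to -y of the tub's axis. Its top is 58 mm above the counter while open and 52 mm, level with the yellow corners, when shut. It moves with the section.
- clip_right (a joint): Travel of the orange section on the long side at the tub's own -y: 0 = standing open, 0.006 m = clicked shut on its hard stop. It only moves straight down, wherever along it it is pressed; it resists with up to about 12 N, mostly in the first 2 mm of the travel, springs back if released before half way, and beyond that snaps down by itself and stays shut.
- jar: Honey jar, amber, yellow cap, 68 mm diameter, 80 mm tall, origin under its centre; a bystander beside one long side of the tub.
- bottle: Honey bottle, amber, red cap, 54 mm diameter, 135 mm tall, origin under its centre; a bystander beside the other long side.
- spoon: Wooden tasting spoon, 170 mm long, lying on the counter beyond the tub; a bystander. Origin under its middle, handle to its own -x.

How it is judged:
By the outcome, as a careful person would: the job done as asked, in the order asked, and still so for the second after the job is handed in, with the robot touching nothing.
It also fails if it takes over 45 s, if anything falls off the work surface, if the arm or the gripper's body presses on something with over 40 N, if the wrist force passes 120 N, or if a joint passes its speed limit or range.

### The arm

A 6-joint arm with a two-finger parallel gripper is mounted at the origin on the work surface. World frame = base frame: x ahead of the robot, y to its left, z up, the work surface at z = 0. Lengths are in m, angles in degrees, forces in N, time in s.
With the tool pointing down it reaches from about 0.4 to 0.825 m from the base axis. Payload 7 kg.
Tool frame: the origin (TCP) lies midway between the tips of the shut fingers; the grasp point (between the pads) lies 19 mm behind it (r.grasp_offset is the distance from the TCP to the grasp point, in m); z points along the fingers, x is the direction in which the jaws open and shut, and the axes are right-handed (so a half turn about z gives the same grasp; the last joint's range is limited). The gripper opens to 88 mm and grips with 3 to 60 N. Pads are 19 mm wide; open, the fingers measure 130 mm over their backs; the gripper's body (78 mm by 193 mm) begins 47 mm behind the grasp point.
Start: joints at [16.507, 20.546, 0.682, 0, -70.136, -16.507], TCP at [0.675, -0, 0.227] pointing down, gripper open.
Joint ranges: [-176.03, 176.03], [-82.01, 121.73], [-58.28, 71.71], [-173.87, 95.51], [-174.79, -0.11], [-173.66, 173.66]. Speed limits (degrees/s): [136.94, 136.94, 172.46, 180, 180, 180].

### API

Orientations are given as [roll, pitch, yaw] about the fixed x, y, z axes, in that order (R = Rz(yaw) Ry(pitch) Rx(roll)).
In Python, from plant import r gives the robot as it stands.
- The arm moves only by the tool step_arm, never from a script. Its argument "deltas" is a list of rows, each a list of 7 numbers: the turn, a rotation vector about the tool's x, y, z in rad, then the shift along the tool's x, y, z in mm, then the opening, from -1 (shut) to 1 (fully open), so that 0 is half open. In form: [[ax, ay, az, x, y, z, grip], ...]. A call has 1 to 10 rows; each row shifts and turns the pose as measured when the row begins, along the tool's axes as they then stand; what a row does not reach is not made up. A row lasts 1/10 s, in which the tool goes at most 50 mm and 8.59 degrees, less where a joint would pass 70% of its speed; a pose out of reach is approached as far as the arm can. A call with a gripper value outside its range is refused whole. The fingers move at their own pace and stop on an object; "squeeze" is the grip in N (left out, the last holds). Time passes only in rows, so rows that do not move let the fingers close. It gives the time, the measured TCP pose, the force and the opening at its end, in the units of the state.
- r.get_state(): the state, without advancing time (a new reading comes with each control period).
- r.capture(name): name is "scene" or "side" or "wrist"; returns the picture (400x640x3 uint8, red, green, blue); there is no depth.
- r.camera_info(name): a dict with "vertical_fov" (degrees; the focal length in pixels is half the picture's height over the tangent of half this angle, whatever the lens; pixels are square), "cx", "cy" (the principal point, pixels), "view" (4x4, takes a point from world to camera coordinates). Camera axes: x right, y down, z forward; pixel columns grow to the right and rows downward; lengths in m; the calibration is good to about 2 mm. A picture is of the moment at which its call begins: read the wrist's pose just before it. camera_info takes no time and is no camera call; for the wrist camera it gives the pose at the moment of the call.
- r.close_job(): hands the job in, once; it reports no verdict.
The state is a dict: "time_s": time; "joints": joint angles; "qd": joint speeds; "joint_torque": joint torques, N m; "tcp_pos": TCP position; "eef_rot": TCP orientation; "contact_force": force on the tool from outside, world axes, zero at the start; "moment": the same for the moment, N m; "gripper_width": finger opening in m.
Only numpy, scipy, OpenCV 4.12 (cv2) and the standard library are available. Lean on these libraries where they do the work, as an engineer would, in place of code of your own. Each camera call takes 0.05 s, during which the arm holds its last target.

## Working session

There is one attempt and no reset: what is moved stays moved. The work goes in short steps, Python scripts to look and compute and a tool call to move; the robot and the scene stay as the last step left them, time stands still between calls to the robot, and variables do not carry over. Pictures are saved under pics/ and viewed, and the job is handed in when it is done.

Besides the shell and the picture viewer there is one more tool, called after "Emit:" as name([rows], argument=value, ...), one row to a line, values as JSON. step_arm: Moves the arm, as the interface text tells. Its arguments: {"type":"object","properties":{"deltas":{"type":"array","items":{"type":"array","items":{"type":"number"}}},"squeeze":{"type":"number"}},"required":["deltas"]}

```bash
mkdir -p pics; ls
python3 - <<'E'
from plant import r
import cv2
for n in ("scene","side","wrist"):
    i=r.camera_info(n); print(n,i["vertical_fov"],i["cx"],i["cy"]); print(i["view"])
    cv2.imwrite(f"pics/{n}0.png",r.capture(n)[:,:,::-1])
print(r.get_state())
E
```

```text
pics
scene 46.8400798894751 317.6644527988654 202.9770173901347
[[ 0.87417763  0.48541746  0.01354104 -0.55951366]
 [ 0.39904165 -0.70217602 -0.58967329 -0.17030543]
 [-0.27672952  0.52088264 -0.80752836  1.28840619]
 [ 0.          0.          0.          1.        ]]
side 50.49882674900974 319.22294914007125 199.06042320144323
[[ 0.96119964 -0.27487474 -0.02321898 -0.55321144]
 [-0.1990144  -0.6327099  -0.74837922  0.19467419]
 [ 0.19101967  0.72396275 -0.66286456  0.81363563]
 [ 0.          0.          0.          1.        ]]
wrist 59.59458171471114 318.22898359096115 198.85091868974675
[[-9.99998938e-01  7.50421940e-04  1.24910400e-03  6.74027717e-01]
 [ 1.08921977e-03  9.54362254e-01  2.98649463e-01 -3.73039797e-02]
 [-9.67984595e-04  2.98650506e-01 -9.54362058e-01  3.91539520e-01]
 [ 0.00000000e+00  0.00000000e+00  0.00000000e+00  1.00000000e+00]]
{'time_s': 0.15, 'joints': array([ 1.65075768e+01,  2.05820836e+01,  6.47629039e-01, -1.48176772e-02,
       -7.01376600e+01, -1.65070396e+01]), 'qd': array([ 0.01657126, -0.00906399,  0.09093129,  0.03485443, -0.06137132,
        0.04240347]), 'joint_torque': array([ 1.39394037e-04, -5.83274567e+01,  2.93289685e+01,  7.00122759e+00,
        8.75052094e-03, -9.76538854e-05]), 'tcp_pos': array([ 6.74633458e-01, -1.69483128e-05,  2.25850190e-01]), 'eef_rot': array([-1.79992865e+02, -7.31008263e-02,  1.79995489e+02]), 'contact_force': array([-0.19240095, -0.89901492,  0.47521619]), 'moment': array([ 0.035909  ,  0.01302254, -0.0323528 ]), 'gripper_width': 0.08770457817674927}
```

View pics/scene0.png

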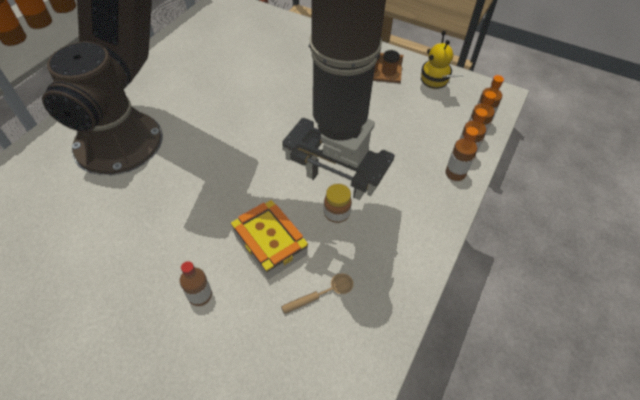

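View pics/side0.png

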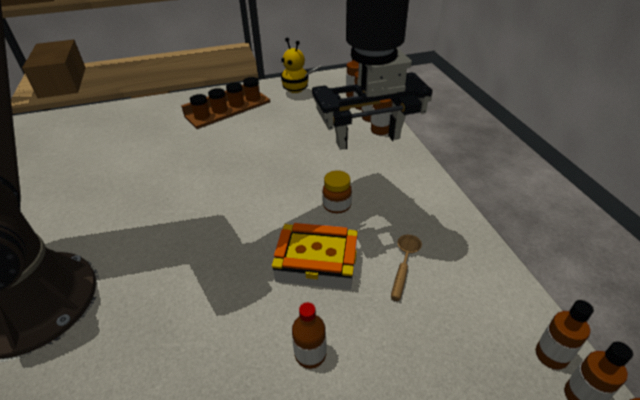

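View pics/wrist0.png

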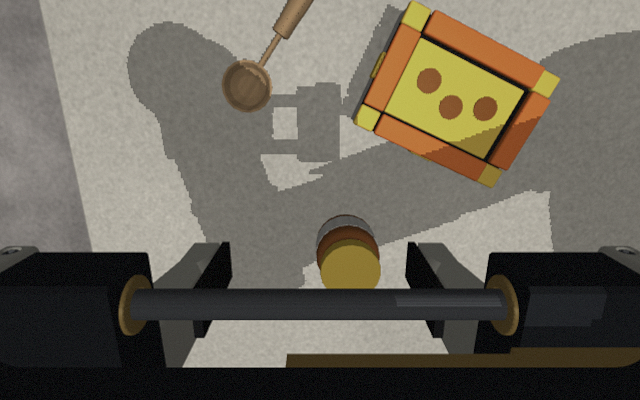

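The wrist view shows the whole tub, with its top corner at about (415,10) and its bottom corner at about (490,180). The jar is at (350,265). The spoon is to the left and the bottle is out of view. Next I measure the tub, and the bystanders from the side and scene views.

```bash
cat > h.py <<'E'
import numpy as np, cv2
from plant import r
def ray(n,uv,z,info=None):
    i=info or r.camera_info(n); f=200/np.tan(np.radians(i["vertical_fov"]/2))
    V=np.array(i["view"]); R=V[:3,:3]; c=-R.T@V[:3,3]
    uv=np.atleast_2d(uv).astype(float)
    d=np.c_[(uv[:,0]-i["cx"])/f,(uv[:,1]-i["cy"])/f,np.ones(len(uv))]@R
    return c+d*((z-c[2])/d[:,2])[:,None]
E
python3 - <<'E'
from h import *
im=cv2.imread("pics/wrist0.png"); h=cv2.cvtColor(im,cv2.COLOR_BGR2HSV)
for p in [(480,40),(430,150),(480,150),(390,60),(440,60),(415,15),(490,175),(430,80),(350,265)]: print(p,h[p[1],p[0]])
for n in("scene","side"):
    hh=cv2.cvtColor(cv2.imread(f"pics/{n}0.png"),cv2.COLOR_BGR2HSV)
    m=((hh[...,0]<4)|(hh[...,0]>174))&(hh[...,1]>180)&(hh[...,2]>90)
    k,l,s,c=cv2.connectedComponentsWithStats(m.astype(np.uint8))
    for j in range(1,k):
        if s[j,4]>20: print(n,"red",s[j],c[j],ray(n,c[j],.128))
print(ray("side",(337,180),.08),ray("scene",(338,192),.08), "jar")
print(ray("wrist",(350,268),.08))
print("spoon",ray("side",[(397,297),(410,243)],.01))
E
```

```text
(480, 40) [ 13 178 185]
(430, 150) [ 14 176 188]
(480, 150) [ 23 164 140]
(390, 60) [ 14 171 186]
(440, 60) [ 27 150 191]
(415, 15) [ 28 148 190]
(490, 175) [ 23 164 140]
(430, 80) [ 13 163 136]
(350, 265) [ 23 162 143]
side red [300 303  15  14 170] [306.87647059 309.3       ] [[ 0.48576441 -0.25747855  0.128     ]]
[[0.64083025 0.07824058 0.08      ]] [[0.64257209 0.09249252 0.08      ]] jar
[[0.64338861 0.08383044 0.08      ]]
spoon [[ 0.66839941 -0.20214345  0.01      ]
 [ 0.7492355  -0.08529351  0.01      ]]
```

Run:
```python
from h import *
im=cv2.imread("pics/wrist0.png"); h=cv2.cvtColor(im,cv2.COLOR_BGR2HSV)
i=r.camera_info("wrist")
H,S,V=h[...,0].astype(int),h[...,1],h[...,2]
sat=(S>120)&(V>80); roi=np.zeros_like(sat); roi[:200,345:570]=1
def comps(m,mn):
    m=cv2.morphologyEx((m&roi).astype(np.uint8),cv2.MORPH_OPEN,np.ones((3,3)))
    k,l,s,c=cv2.connectedComponentsWithStats(m,connectivity=4)
    for j in range(1,k):
        if s[j,4]>mn: yield s[j,4],c[j],l==j
for nm,m,z in(("or",sat&(H<=18),.058),("yel",sat&(H>=21),.052)):
    for a,c,mask in comps(m,120):
        pts=np.argwhere(mask)[:,::-1]
        P=ray("wrist",pts,.048 if nm=="yel" and a>2000 else z,i)[:,:2]*1000
        (cc,wh,ang)=cv2.minAreaRect(P.astype(np.float32))
        print(nm,a,c.round(),"rect",np.round(cc,1),np.round(wh,1),round(ang,1),"mean",P.mean(0).round(1))
```

```text
or 3222 [483.  49.] rect [ 530.4 -114.2] [ 20.1 111.8] 65.7 mean [ 531.4 -114.7]
or 2012 [392.  67.] rect [610.3 -99.5] [71.7 20.3] 65.3 mean [ 609.7 -100.4]
or 461 [429.  80.] rect [576.5 -89.3] [19.3 20.5] 90.0 mean [576.5 -89.5]
or 1739 [520. 130.] rect [489.2 -44.6] [71.3 21.2] 65.7 mean [488.5 -45.7]
or 428 [450. 107.] rect [554.9 -66.6] [19.3 20.3] 90.0 mean [554.9 -66.8]
or 432 [485. 108.] rect [523.2 -65.4] [19.8 20.4] 7.5 mean [523.3 -65.5]
or 2504 [429. 147.] rect [568.7 -29.3] [ 20.  111.5] 65.5 mean [569.9 -30.1]
yel 567 [415.  15.] rect [ 590.9 -142.2] [18.8 20.1] 66.3 mean [ 590.9 -142.2]
yel 7962 [452.  99.] rect [549.  -71.7] [ 70.2 110. ] 65.5 mean [549.9 -73.1]
yel 435 [546.  84.] rect [468.2 -86.3] [19.5 17.7] 65.9 mean [468.2 -86.6]
yel 467 [366. 117.] rect [629.4 -57.2] [19.3 20.3] 64.6 mean [629.4 -57.3]
yel 337 [489. 176.] rect [506.9  -1.3] [19.5 17.2] 65.5 mean [507.1  -1.5]
```

The four orange sections measured 112×20 and 72×20 mm as specified. The tub's centre is about (549.5, −72) mm and its long axis lies at −24.4°. The bottle is far enough away to clear the gripper body. I'll close the fingers and align the yaw with the long sides.

Emit:
step_arm([
  [0, 0, 0.142, 0, 0, 0, -1],
  [0, 0, 0.142, 0, 0, 0, -1],
  [0, 0, 0.142, 0, 0, 0, -1],
  [0, 0, 0, 0, 0, 0, -1],
], squeeze=20)

```text
time_s: 0.55
tcp_pos: [0.6738, -0.0, 0.2241]
eef_rot: [-179.9, -0.2, 154.7]
contact_force: [-0.4, 0.4, -1.0]
gripper_width: 0.0609
```

```bash
cat >> h.py <<'E'
from scipy.spatial.transform import Rotation as Ro
T={"A":(530.4,-114.2),"B":(568.7,-29.3),"S1":(610.3,-99.5),"S2":(489.2,-44.6)}
def go(name,z,yaw):
    s=r.get_state(); R=Ro.from_euler("xyz",s["eef_rot"],degrees=True)
    d=np.array([*T[name],z])-np.array(s["tcp_pos"])*1000
    G=Ro.from_euler("xyz",[180,0,yaw],degrees=True)
    print(name,"delta tool mm",R.inv().apply(d).round(1),"rot",(R.inv()*G).as_rotvec().round(3),"F",np.round(s["contact_force"],1),"t",round(s["time_s"],2),"pos",(np.array(s["tcp_pos"])*1000).round(1),"w",round(s["gripper_width"],4))
E
python3 -c "
from h import *
go('A',75,155.6)"
```

```text
A delta tool mm [  80.4 -164.1  149.8] rot [-0.002 -0.004 -0.015] F [-0.4  0.4 -1. ] t 0.55 pos [673.8  -0.  224.1] w 0.0609
```

Emit:
step_arm([
  [0, 0, -0.015, 12, -24, 10, -1],
  [0, 0, 0, 14, -27, 22, -1],
  [0, 0, 0, 14, -27, 25, -1],
  [0, 0, 0, 14, -27, 25, -1],
  [0, 0, 0, 14, -27, 25, -1],
  [0, 0, 0, 8, -20, 20, -1],
  [0, 0, 0, 4, -10, 10, -1],
  [0, 0, 0, 0, 0, 0, -1],
])

```text
time_s: 1.35
tcp_pos: [0.5298, -0.1192, 0.0824]
eef_rot: [-179.9, -0.2, 157.7]
contact_force: [0.1, -0.0, 0.6]
gripper_width: 0.0016
```

```bash
python3 -c "
from h import *
go('A',66,155.6)
cv2.imwrite('pics/s1.png',r.capture('side')[150:350,200:450,::-1].repeat(3,0).repeat(3,1))"
```

```text
A delta tool mm [ 1.3  4.9 16.4] rot [-0.001 -0.003  0.037] F [ 0.1 -0.   0.6] t 1.35 pos [ 529.8 -119.2   82.4] w 0.0016
```

View pics/s1.png

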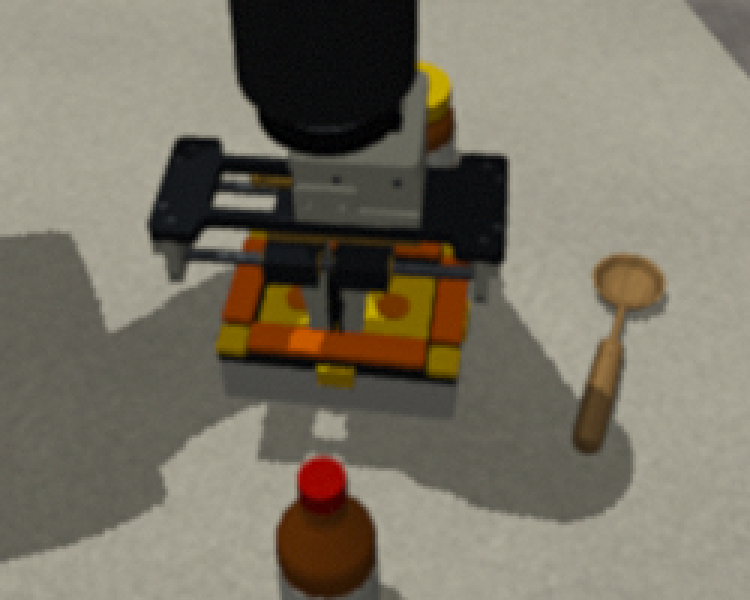

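The crop shows the closed fingers above the near long section at about (330,330). The bottle is clear below and the jar is behind. I'll correct the position and descend.

Emit:
step_arm([
  [0, 0, 0.037, 1.3, 5, 8, -1],
  [0, 0, 0, 0, 0, 8, -1],
  [0, 0, 0, 0, 0, 1, -1],
  [0, 0, 0, 0, 0, 0, -1],
])

```text
time_s: 1.8
tcp_pos: [0.5377, -0.1118, 0.069]
eef_rot: [179.9, 0.3, 156.0]
contact_force: [0.3, -0.3, -0.5]
gripper_width: 0.0008
```

```bash
python3 -c "
from h import *
go('A',58,155.6)"
```

```text
A delta tool mm [ 5.7 -5.2 10.9] rot [0.002 0.005 0.008] F [ 0.3 -0.3 -0.5] t 1.8 pos [ 537.7 -111.8   69. ] w 0.0008
```

Emit:
step_arm([
  [0, 0, 0.008, 5.5, -5, 2, -1],
  [0, 0, 0, 0, 0, 0, -1],
  [0, 0, 0, 0, 0, 0, -1],
])

```text
time_s: 2.1
tcp_pos: [0.531, -0.1141, 0.0677]
eef_rot: [179.9, 0.3, 155.7]
contact_force: [0.4, 0.2, -0.5]
gripper_width: 0.0
```

```bash
python3 -c "
from h import *
go('A',58,155.6)"
```

```text
A delta tool mm [ 0.5 -0.4  9.7] rot [0.002 0.006 0.001] F [ 0.4  0.2 -0.5] t 2.1 pos [ 531.  -114.1   67.7] w 0.0
```

Aligned within 1 mm. Now I press in small rows.

Emit:
step_arm([
  [0, 0, 0, 0, 0, 4, -1],
  [0, 0, 0, 0, 0, 3, -1],
  [0, 0, 0, 0, 0, 2, -1],
  [0, 0, 0, 0, 0, 2, -1],
])

```text
time_s: 2.5
tcp_pos: [0.5315, -0.1142, 0.0571]
eef_rot: [179.8, 0.4, 155.7]
contact_force: [-6.4, 4.0, 15.3]
gripper_width: 0.0002
```

Emit:
step_arm([
  [0, 0, 0, 0, 0, 2, -1],
  [0, 0, 0, 0, 0, 2, -1],
])

```text
time_s: 2.7
tcp_pos: [0.5316, -0.1142, 0.0531]
eef_rot: [179.8, 0.4, 155.7]
contact_force: [0.1, -0.2, -0.2]
gripper_width: 0.0003
```

Emit:
step_arm([
  [0, 0, 0, 0, 0, 1.5, -1],
  [0, 0, 0, 0, 0, 1.5, -1],
])

```text
time_s: 2.9
tcp_pos: [0.5318, -0.1143, 0.052]
eef_rot: [179.9, 0.4, 155.8]
contact_force: [-9.6, 5.0, 29.3]
gripper_width: 0.0006
```

That's a hard stop at z = 52 mm. Now I lift and go to section B.

Emit:
step_arm([
  [0, 0, 0, 0, 0, -8, -1],
  [0, 0, 0, 0, 0, -12, -1],
  [0, 0, 0, 0, 10, 0, -1],
  [0, 0, 0, 0, 25, 0, -1],
  [0, 0, 0, 0, 28, 0, -1],
  [0, 0, 0, 0, 20, 0, -1],
  [0, 0, 0, 0, 8, 0, -1],
  [0, 0, 0, 0, 0, 0, -1],
  [0, 0, 0, 0, 0, 0, -1],
])

```text
time_s: 3.8
tcp_pos: [0.571, -0.0268, 0.0734]
eef_rot: [179.8, 0.5, 155.7]
contact_force: [-0.3, 0.0, 0.2]
gripper_width: 0.0003
```

```bash
python3 -c "
from h import *
go('B',68,155.6)"
```

```text
B delta tool mm [ 1.1 -3.2  5.4] rot [0.003 0.008 0.002] F [-0.3  0.   0.2] t 3.8 pos [571.  -26.8  73.4] w 0.0003
```

Emit:
step_arm([
  [0.003, 0.008, 0, 1, -3.2, 5, -1],
  [0, 0, 0, 0, 0, 0, -1],
  [0, 0, 0, 0, 0, 3, -1],
  [0, 0, 0, 0, 0, 3, -1],
  [0, 0, 0, 0, 0, 2, -1],
])

```text
time_s: 4.3
tcp_pos: [0.5672, -0.032, 0.0592]
eef_rot: [-180.0, -0.1, 155.5]
contact_force: [0.6, -0.6, -1.2]
gripper_width: 0.0007
```

```bash
python3 -c "
from h import *
go('B',58,155.6)"
```

```text
B delta tool mm [-0.2  3.1  1.2] rot [-0.001 -0.001 -0.001] F [ 0.6 -0.6 -1.2] t 4.3 pos [567.2 -32.   59.2] w 0.0007
```

Emit:
step_arm([
  [0, 0, 0, 0, 2.5, -0.5, -1],
  [0, 0, 0, 0, 0, 0, -1],
  [0, 0, 0, 0, 0, 2, -1],
  [0, 0, 0, 0, 0, 2, -1],
])

```text
time_s: 4.7
tcp_pos: [0.5684, -0.0298, 0.0565]
eef_rot: [-179.9, -0.1, 155.5]
contact_force: [-3.0, -1.3, 5.6]
gripper_width: 0.0002
```

Emit:
step_arm([
  [0, 0, 0, 0, 0, 2, -1],
  [0, 0, 0, 0, 0, 2, -1],
])

```text
time_s: 4.9
tcp_pos: [0.5685, -0.0297, 0.0527]
eef_rot: [-180.0, -0.0, 155.6]
contact_force: [-0.4, 1.1, -0.4]
gripper_width: 0.0005
```

Emit:
step_arm([
  [0, 0, 0, 0, 0, 1.5, -1],
  [0, 0, 0, 0, 0, 1.5, -1],
])

```text
time_s: 5.1
tcp_pos: [0.5687, -0.0297, 0.0521]
eef_rot: [-179.9, 0.0, 155.6]
contact_force: [-8.4, 2.3, 24.0]
gripper_width: 0.0007
```

Emit:
step_arm([
  [0, 0, 0, 0, 0, -8, -1],
  [0, 0, 0, 0, 0, -14, -1],
  [0, 0, -0.142, 0, 0, -2, -1],
  [0, 0, -0.142, 0, 0, 0, -1],
  [0, 0, -0.142, 0, 0, 0, -1],
  [0, 0, -0.142, 0, 0, 0, -1],
  [0, 0, -0.142, 0, 0, 0, -1],
  [0, 0, -0.142, 0, 0, 0, -1],
  [0, 0, -0.142, 0, 0, 0, -1],
  [0, 0, -0.142, 0, 0, 0, -1],
])

```text
time_s: 6.1
tcp_pos: [0.5697, -0.0289, 0.0773]
eef_rot: [-179.9, 0.1, -136.8]
contact_force: [0.1, 0.7, -0.1]
gripper_width: 0.0003
```

Emit:
step_arm([
  [0, 0, -0.142, 0, 0, 0, -1],
  [0, 0, -0.142, 0, 0, 0, -1],
  [0, 0, 0, 0, 0, 0, -1],
  [0, 0, 0, 0, 0, 0, -1],
])

```text
time_s: 6.5
tcp_pos: [0.5699, -0.0286, 0.0769]
eef_rot: [-179.9, 0.0, -119.9]
contact_force: [0.8, 0.6, 0.0]
gripper_width: 0.0003
```

```bash
python3 -c "
from h import *
go('S1',72,65.6);go('S2',72,65.6)"
```

```text
S1 delta tool mm [ 41.3 -70.4   4.9] rot [1.000e-03 2.000e-03 3.045e+00] F [0.8 0.6 0. ] t 6.5 pos [569.9 -28.6  76.9] w 0.0003
S2 delta tool mm [54.1 62.   4.7] rot [1.000e-03 2.000e-03 3.045e+00] F [0.8 0.6 0. ] t 6.5 pos [569.9 -28.6  76.9] w 0.0003
```

Emit:
step_arm([
  [0, 0, -0.096, 0, 0, 0, -1],
  [0, 0, 0, 0, 0, 0, -1],
  [0, 0, 0, 0, 0, 0, -1],
])

```text
time_s: 6.8
tcp_pos: [0.57, -0.0286, 0.0767]
eef_rot: [-179.9, 0.0, -115.0]
contact_force: [0.1, 0.2, -0.2]
gripper_width: 0.0005
```

```bash
python3 -c "
from h import *
go('S1',72,-114.4);go('S2',72,-114.4)"
```

```text
S1 delta tool mm [ 47.2 -66.5   4.8] rot [-0.001  0.001 -0.01 ] F [ 0.1  0.2 -0.2] t 6.8 pos [570.  -28.6  76.7] w 0.0005
S2 delta tool mm [48.6 66.4  4.6] rot [-0.001  0.001 -0.01 ] F [ 0.1  0.2 -0.2] t 6.8 pos [570.  -28.6  76.7] w 0.0005
```

Emit:
step_arm([
  [0, 0, -0.01, 8, -11, 0, -1],
  [0, 0, 0, 14, -20, 0, -1],
  [0, 0, 0, 14, -19, 0, -1],
  [0, 0, 0, 8, -10, 0, -1],
  [0, 0, 0, 2, -4, 0, -1],
  [0, 0, 0, 0, 0, 0, -1],
  [0, 0, 0, 0, 0, 0, -1],
])

```text
time_s: 7.5
tcp_pos: [0.6107, -0.1012, 0.0765]
eef_rot: [-179.9, 0.0, -115.1]
contact_force: [-0.5, -0.1, 0.3]
gripper_width: 0.0008
```

```bash
python3 -c "
from h import *
go('S1',64,-114.4)"
```

```text
S1 delta tool mm [-1.3  1.1 12.5] rot [-0.001  0.    -0.012] F [-0.5 -0.1  0.3] t 7.5 pos [ 610.7 -101.2   76.5] w 0.0008
```

Emit:
step_arm([
  [0, 0, -0.01, -1, 1, 6, -1],
  [0, 0, 0, 0, 0, 6, -1],
  [0, 0, 0, 0, 0, 3, -1],
  [0, 0, 0, 0, 0, 0, -1],
])

```text
time_s: 7.9
tcp_pos: [0.6092, -0.0978, 0.0602]
eef_rot: [-180.0, 0.0, -114.4]
contact_force: [-0.2, -0.1, -0.2]
gripper_width: 0.0007
```

```bash
python3 -c "
from h import *
go('S1',58,-114.4)"
```

```text
S1 delta tool mm [ 1.1 -1.7  2.2] rot [-0.001  0.001  0.001] F [-0.2 -0.1 -0.2] t 7.9 pos [609.2 -97.8  60.2] w 0.0007
```

Emit:
step_arm([
  [0, 0, 0, 0, -1, 2, -1],
  [0, 0, 0, 0, 0, 2, -1],
  [0, 0, 0, 0, 0, 2, -1],
])

```text
time_s: 8.2
tcp_pos: [0.6104, -0.0979, 0.056]
eef_rot: [-179.9, 0.0, -114.3]
contact_force: [-0.9, 0.4, 1.1]
gripper_width: 0.0001
```

Emit:
step_arm([
  [0, 0, 0, 0, 0, 2, -1],
  [0, 0, 0, 0, 0, 2, -1],
])

```text
time_s: 8.4
tcp_pos: [0.6108, -0.0978, 0.0523]
eef_rot: [-179.9, 0.0, -114.3]
contact_force: [0.1, 0.3, 2.2]
gripper_width: 0.0006
```

Emit:
step_arm([
  [0, 0, 0, 0, 0, 1.5, -1],
  [0, 0, 0, 0, 0, 1.5, -1],
])

```text
time_s: 8.6
tcp_pos: [0.611, -0.0978, 0.0522]
eef_rot: [-179.8, 0.0, -114.2]
contact_force: [-6.9, 3.0, 18.9]
gripper_width: 0.0005
```

Emit:
step_arm([
  [0, 0, 0, 0, 0, -8, -1],
  [0, 0, 0, 0, 0, -14, -1],
  [0, 0, 0, 0, 12, 0, -1],
  [0, 0, 0, 0, 28, 0, -1],
  [0, 0, 0, 0, 32, 0, -1],
  [0, 0, 0, 0, 30, 0, -1],
  [0, 0, 0, 0, 18, 0, -1],
  [0, 0, 0, 0, 7, 0, -1],
  [0, 0, 0, 0, 0, 0, -1],
  [0, 0, 0, 0, 0, 0, -1],
])

```text
time_s: 9.6
tcp_pos: [0.4887, -0.0438, 0.075]
eef_rot: [-179.7, 0.1, -114.3]
contact_force: [0.7, 0.8, -0.2]
gripper_width: 0.0005
```

```bash
python3 -c "
from h import *
go('S2',64,-114.4)"
```

```text
S2 delta tool mm [ 0.6 -0.8 11. ] rot [-0.005  0.002  0.002] F [ 0.7  0.8 -0.2] t 9.6 pos [488.7 -43.8  75. ] w 0.0005
```

Emit:
step_arm([
  [-0.005, 0.002, 0, 0, 0, 5, -1],
  [0, 0, 0, 0, 0, 6, -1],
  [0, 0, 0, 0, 0, 3, -1],
  [0, 0, 0, 0, 0, 0, -1],
])

```text
time_s: 10.0
tcp_pos: [0.4907, -0.0444, 0.059]
eef_rot: [180.0, -0.0, -114.4]
contact_force: [-0.6, 0.1, 1.2]
gripper_width: 0.0005
```

```bash
python3 -c "
from h import *
go('S2',58,-114.4)"
```

```text
S2 delta tool mm [0.8 1.3 1. ] rot [ 0.001 -0.     0.   ] F [-0.6  0.1  1.2] t 10.0 pos [490.7 -44.4  59. ] w 0.0005
```

Emit:
step_arm([
  [0, 0, 0, 0, 1, 2, -1],
  [0, 0, 0, 0, 0, 2, -1],
  [0, 0, 0, 0, 0, 2, -1],
])

```text
time_s: 10.3
tcp_pos: [0.491, -0.0444, 0.0534]
eef_rot: [-180.0, -0.0, -114.4]
contact_force: [-0.5, 0.7, -0.7]
gripper_width: 0.0004
```

Emit:
step_arm([
  [0, 0, 0, 0, 0, 1.5, -1],
  [0, 0, 0, 0, 0, 1.5, -1],
])

```text
time_s: 10.5
tcp_pos: [0.4912, -0.0445, 0.0519]
eef_rot: [-180.0, -0.1, -114.3]
contact_force: [-12.9, 4.4, 36.5]
gripper_width: 0.0003
```

Hard stop reached at 51.9 mm. I lift away and check with the cameras.

Emit:
step_arm([
  [0, 0, 0, 0, 0, -8, -1],
  [0, 0, 0, 0, 0, -20, -1],
  [0, 0, 0, 0, 0, -40, -1],
  [0, 0, 0, 0, 0, -45, -1],
  [0, 0, 0, 0, 0, -45, -1],
  [0, 0, 0, 0, 0, -20, -1],
  [0, 0, 0, 0, 0, 0, -1],
])

```text
time_s: 11.2
tcp_pos: [0.49, -0.0446, 0.2366]
eef_rot: [179.9, -0.2, -114.3]
contact_force: [-0.7, -0.3, -0.8]
gripper_width: 0.0002
```

Run:
```python
from h import *
w=r.camera_info("wrist"); im=r.capture("wrist")[:,:,::-1]; cv2.imwrite("pics/w2.png",im)
a=r.capture("side")[:,:,::-1]; cv2.imwrite("pics/s2.png",cv2.resize(a[180:360,200:450],None,fx=3,fy=3,interpolation=2))
```

```text
(no output)
```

View pics/w2.png

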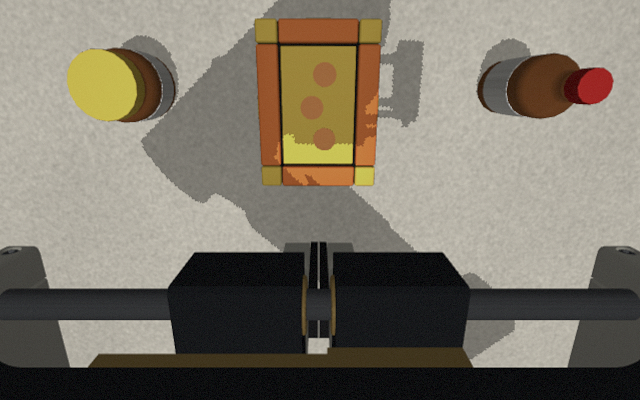

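View pics/s2.png

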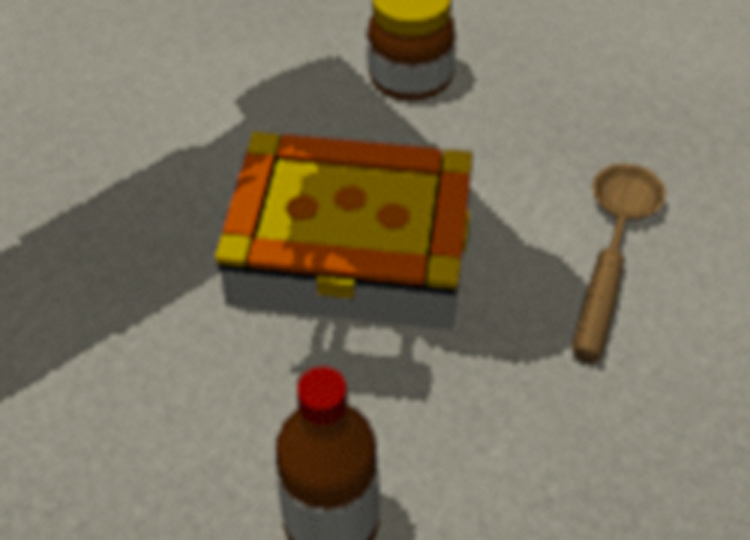

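Both views show all four orange sections level with the yellow corners, with straight outer edges and no steps. I'll run one numeric check of the tub's pose and section sizes at z = 52 mm before handing in.

Run:
```python
from h import *
im=cv2.imread("pics/w2.png"); h=cv2.cvtColor(im,cv2.COLOR_BGR2HSV); i=r.camera_info("wrist")
H,S,V=h[...,0].astype(int),h[...,1],h[...,2]
m=(S>120)&(V>80)&(H<=18); m[:, :250]=0; m[:,388:]=0; m[195:]=0
m=cv2.morphologyEx(m.astype(np.uint8),cv2.MORPH_OPEN,np.ones((3,3)))
k,l,s,c=cv2.connectedComponentsWithStats(m,connectivity=4)
for j in range(1,k):
    if s[j,4]>900:
        for z in(.052,.058):
            P=ray("wrist",np.argwhere(l==j)[:,::-1],z,i)[:,:2]*1000
            cc,wh,a=cv2.minAreaRect(P.astype(np.float32)); print(z,np.round(cc,1),np.round(wh,1),round(a,1))
```

```text
0.052 [607.1 -99.8] [70.5 19.3] 65.7
0.058 [606.3 -99.4] [69.3 19. ] 65.7
0.052 [565.8 -30. ] [ 19.8 110.1] 65.6
0.058 [565.8 -30.8] [ 19.5 108.1] 65.6
0.052 [ 527.6 -114.4] [ 20.  110.3] 65.4
0.058 [ 528.2 -113.7] [ 19.6 108.3] 65.4
0.052 [486.6 -45.2] [70.4 19.5] 65.6
0.058 [488.  -45.8] [69.2 19.2] 65.6
```

All four match the shut height. There is a uniform shift of about −2.6 mm, which could be wrist calibration after the yaw change. The fixed side camera can settle it.

Run:
```python
from h import *
b=r.capture("side")[:,:,::-1]; a=cv2.imread("pics/side0.png")
def latch(im):  # latch tab and dots (fixed to tub) centroids
    h=cv2.cvtColor(np.ascontiguousarray(im),cv2.COLOR_BGR2HSV); H,S,V=[h[...,k].astype(int) for k in range(3)]
    out=[]
    m=((H>=19)&(H<=35)&(S>140)&(V>60)).astype(np.uint8); m[:215]=0; m[282:]=0; m[:,:262]=0; m[:,365:]=0
    k,l,s,c=cv2.connectedComponentsWithStats(m,connectivity=4)
    for j in range(1,k):
        if s[j,4]>15: out.append((int(s[j,4]),s[j,:4].tolist(),c[j].round(1).tolist()))
    return out
for o in (latch(a),latch(b)): print(*o,sep="\n"); print()
```

```text
(47, [283, 224, 10, 7], [287.7, 226.5])
(63, [347, 229, 11, 7], [352.0, 232.3])
(1245, [286, 233, 60, 30], [316.4, 247.5])
(104, [272, 257, 11, 11], [277.0, 262.5])
(118, [342, 264, 12, 12], [347.3, 269.4])
(85, [305, 271, 13, 8], [311.4, 274.8])

(66, [282, 224, 11, 8], [287.3, 227.2])
(69, [347, 230, 10, 8], [351.7, 233.4])
(1321, [285, 233, 61, 32], [315.7, 248.4])
(104, [272, 258, 12, 10], [277.2, 262.5])
(106, [342, 265, 12, 11], [347.2, 269.9])
(82, [305, 272, 13, 7], [311.5, 274.9])
```

The latch tab and corners moved 0.2 px or less on the near side in the fixed camera, so the tub has not shifted. Handing in.

```bash
python3 -c "
from h import *
print(r.close_job())"
```

```text
the job is handed in; nothing more can be done
None
```

All four orange rim sections are pressed shut, and I handed the job in at about 11.4 s on the robot's clock. I pressed each one with the closed fingertips: the two long sides first, then the two short sides.

- **Shut height:** Each section gave way and then met a hard stop at a fingertip height of 51.9–52.2 mm. The forces read at the stops were 19–37 N upward. The last wrist and side pictures show every section level with the yellow corners.
- **Tub position:** The final wrist-camera measurement put all four sections about 2.6 mm to −x of the first one. In the fixed side camera, the latch tab and near corners moved no more than about 0.5 px, and the far corners about 1 px (roughly 2 mm per pixel). I put the shift down to wrist calibration after the change of yaw, but a slip of about a millimetre can't be ruled out.
- **Bystanders:** I saw no contact with the jar, bottle or spoon. They stand apart from the tub in the last pictures, but I did not measure their positions again.

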